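Open the culture bottle on the shaker

TASK

Unscrew the cap of the bottle that is clamped on the shaker, keep hold of it as it comes off its thread, and set it down, open side down, on the bare floor of the steel tray. Do not drop it, and leave everything else where it is.

Things in the scene. Friction and masses are not known exactly. Their poses are not given: they have to be found in the camera images.
- bottle: 500 ml lab screw bottle, clear glass, empty, 86 mm across, 175 mm tall, held upright in the four steel fingers (95 mm across, 82 mm tall) of a clamp on the shaker; it does not turn or shift. Origin: centre of its underside, on the shaker's platform 85 mm above the bench; z up. Right-hand thread, 6 mm pitch: the cap comes off turning anticlockwise seen from above, rising 6 mm a turn.
- mouth (a point): centre of the bottle's mouth, the top of its neck, 175 mm above the bottle's origin. The neck is 39 mm across (45 over the thread).
- cap: blue ribbed screw cap on that bottle, 56 mm across, 28 mm tall, about 35 g, hollow below (24 mm deep). Origin: centre of its open lower rim; z up. Screwed home at the start, rim 24 mm below the mouth. Free after about 1 1/3 turns (480 degrees), then lift 16 mm to clear the mouth. Turns easily, stays where left. Grip its sides from above; the glass shoulder begins 12 mm below its rim.
- shaker: orbital shaker, grey box 260 mm deep by 270 mm wide with a perforated aluminium platform whose top is 85 mm above the bench; fixed. Origin: centre of its underside on the bench; its front (-x) has two knobs. It also carries a clamped conical flask, up to 225 mm above the bench, and a small empty clamp.
- tray: low stainless steel tray, 180 mm (its x) by 260 mm (its y), 0.9 kg, standing loose on the bench; walls 3 mm thick and 18 mm tall, floor 3 mm thick. Origin: centre of its underside. A spatula and forceps lie in it side by side, lengthwise in its +x half.
- tray_clear (a point): point on the tray's inner floor (3 mm above the bench), in the middle of its bare half, 35 mm to the -x side of its centre.
- spatula: flat steel spatula in the tray, 180 mm long along its y, 14 mm wide at most, 4 mm thick; origin at the middle of its underside.
- forceps: steel forceps in the tray, 155 mm long along its y, about 16 mm wide, 7 mm thick; origin at the middle of its underside.
- small_bottle: bystander: smaller capped bottle standing on the bench, 70 mm across, 142 mm tall; origin under its centre.
- petri_dishes: bystander: stack of four dishes, 94 mm across, 64 mm tall; origin under its centre.
- beaker: bystander: glass beaker, 76 mm across, 105 mm tall; origin under its centre.
- flask: bystander: conical flask on the bench, 85 mm across, 145 mm tall; origin under its centre.
- wash_bottle: bystander: white wash bottle, 72 mm across, 185 mm tall; origin under its centre.
- cylinder: bystander: measuring cylinder, foot 60 mm across, 203 mm tall; origin under its centre.
Mind the look-alikes: they are no part of the job. Several things have the shape of the cap; the one meant has the colours described above.

How it is judged (in metres and radians):
On the way:
1. the cap, unscrewed, is lifted clear of the bottle's mouth in the gripper (z of cap in the frame of mouth above 0.002 m and contact force between the fingers and cap above 0.5 N), for 0.2 s.
At the end, for the whole second after the job is handed in: the cap stands still, open side down and level (within 0.1 rad), flat on the tray's bare floor (its rim within 3 mm of the floor's height) with all of it inside the tray's walls, let go (x of cap in the frame of tray between -0.061 and 0.061 m and y of cap in the frame of tray between -0.101 and 0.101 m and z of cap in the frame of tray between 0 and 0.006 m and angle between cap's own z axis and vertical below 0.1 rad and linear speed of cap below 0.02 m/s and angle between tray's own z axis and vertical below 0.05 rad); the robot touches nothing.
It fails at once if the cap is dropped: out of the gripper, away from the bottle and more than 15 mm above the tray's floor (contact force between the fingers and cap below 0.01 N and horizontal distance between cap and bottle above 0.03 m and z of cap in the frame of tray above 0.018 m).
It fails at once if the tray is shoved more than 30 mm (distance of tray from where it was at the start of the episode above 0.03 m).
It fails at once if the spatula or forceps are moved more than 30 mm (distance of any of spatula, forceps from where it was at the start of the episode above 0.03 m).
It fails at once if another thing on the bench is moved more than 20 mm or tipped over (distance of any of small_bottle, petri_dishes, beaker, flask, wash_bottle, cylinder from where it was at the start of the episode above 0.02 m).
It also fails if it takes over 72 s, if anything falls off the work surface, if the arm or the gripper's body presses on something with over 40 N, if the wrist force passes 120 N, or if a joint passes its speed limit or range.

ROBOT

A 6-joint arm with a two-finger parallel gripper is mounted at the origin on the work surface. World frame = base frame: x ahead of the robot, y to its left, z up, the work surface at z = 0. Lengths are in mm, angles in degrees, forces in N, time in s.
With the tool pointing down it reaches from about 300 to 850 mm from the base axis. Payload 4.2 kg.
Tool frame: the origin (TCP) lies at the very end of the fingers, on their centre line; the grasp point (between the pads) lies 19 mm behind it (env.grasp_offset is the distance from the TCP to the grasp point, in mm); z points along the fingers, y is the line along which they close (so a half turn about z gives the same grasp; the last joint's range is limited). The gripper opens to 91 mm and grips with 3 to 60 N. Pads are 32 mm wide; open, the fingers measure 118 mm over their backs; the gripper's body (76 mm by 178 mm) begins 60 mm behind the grasp point.
Start: joints at [-68.927, 18.312, 89.639, -0, 72.044, -1.146], TCP at [217.442, -532.318, 213.976] pointing down, gripper open.
Joint ranges: [-177.97, 177.97], [-48.28, 115.42], [12.27, 149.76], [-77.06, 257.06], [2.81, 150.46], [-146.56, 146.56]. Speed limits (degrees/s): [147.25, 147.25, 180, 180, 180, 180].

INTERFACE

Orientations are given as [roll, pitch, yaw] about the fixed x, y, z axes, in that order (R = Rz(yaw) Ry(pitch) Rx(roll)).
In Python, from workcell import env gives the robot as it stands. The module is installed in compiled form; this text tells all that it offers.
- The arm moves only by the tool send_rows, never from a script. Its argument "motion" is a list of rows, each an object of numbers: "tx", "ty", "tz": the shift along the tool's x, y, z in units of 500 mm (1.0 is 500 mm); "rx", "ry", "rz": the turn, a rotation vector about the tool's x, y, z in units of 30 degrees (1.0 is 30 degrees); "gripper": the closure, from -1 (fully open) to 1 (shut). In form: [{"tx": .., "ty": .., "tz": .., "rx": .., "ry": .., "rz": .., "gripper": ..}, ...]. A call has 1 to 12 rows; each row shifts and turns the commanded pose from where the row before left it, along the tool's axes as they then stand; what a row does not reach is not made up. A row lasts 1/8 s, in which the tool goes at most 62.5 mm and 10.7 degrees, less where a joint would pass 70% of its speed; a pose out of reach is approached as far as the arm can. A call with a number of a shift or a turn outside -1 to 1 is refused whole. A call with a gripper value outside its range is refused whole. The fingers move at their own pace and stop on an object; "grip_force" is the grip in N (left out, the last holds). Time passes only in rows, so rows that do not move let the fingers close. It gives the time, the measured TCP pose, the force, the opening and the grip force at its end, in the units of the state.
- env.state(): the state, without advancing time (a new reading comes with each control period).
- env.grab_frame(name): name is "side" or "top" or "wrist"; returns a dict with "frame" (384x512x3 uint8, red, green, blue), "vertical_fov" (degrees; the focal length in pixels is half the picture's height over the tangent of half this angle, whatever the lens; pixels are square), "cx", "cy" (the principal point, pixels), "k1" (the pictures are not rectified: a ray, as slopes to the right and down, at radius r is drawn at 1 + k1 r^2 times it, then the intrinsics apply), "rvec" (rotation vector, rad) and "tvec" (3), from world to camera coordinates, as OpenCV has them; the wrist camera has in their place "T_tool_cam" (4x4, takes a point from camera to tool coordinates, whose origin is the TCP and whose axes are the flange's). Camera axes: x right, y down, z forward; pixel columns grow to the right and rows downward; lengths in mm; the calibration is good to about 2 mm. A picture is of the moment at which its call begins: read the wrist's pose just before it. There is no depth.
- env.job_done(): hands the job in; it is judged then, once.
The state is a dict: "time_s": time; "qpos": joint angles; "qvel": joint speeds; "effort": joint torques, N m; "ee_pos": TCP position; "ee_rot": TCP orientation; "force": force on the tool from outside, world axes, zero at the start; "torque": the same for the moment, N m; "gripper_width": finger opening in mm; "gripper_force": force on a finger pad.
Only numpy, scipy, OpenCV 4.12 (cv2) and the standard library are available. Lean on these libraries where they do the work, as an engineer would, in place of code of your own. Each camera call takes 0.05 s, during which the arm holds its last target. There are 200 camera calls.

## Working session

There is one attempt and no reset: what is moved stays moved. The work goes in short steps, Python scripts to look and compute and a tool call to move; the robot and the scene stay as the last step left them, time stands still between calls to the robot, and variables do not carry over. Pictures are saved under pics/ and viewed, at most 10 in all, crops included, and the job is handed in when it is done.

Besides the shell and the picture viewer there is one more tool, called by a JSON object that holds its "method" and its "body". send_rows: Moves the arm, as the interface text tells. Shifts and turns lie within -1 to 1; 1 stands for 500 mm of shift or 30 degrees of turn. Its arguments: {"type":"object","properties":{"motion":{"type":"array"},"grip_force":{"type":"number"}},"required":["motion"]}

```bash
mkdir -p pics; cat > h.py <<'E'
import numpy as np, cv2
from workcell import env
from scipy.spatial.transform import Rotation as R
def shot(n):
    s=env.state(); f=env.grab_frame(n); f['s']=s; return f
def save(f,name,box=None,sc=1):
    im=f['frame'][:,:,::-1]
    if box: im=im[box[1]:box[3],box[0]:box[2]]
    cv2.imwrite('pics/'+name,cv2.resize(im,None,fx=sc,fy=sc,interpolation=cv2.INTER_CUBIC))
def ray(f,u,v):
    h=f['frame'].shape[0]; fl=h/2/np.tan(np.radians(f['vertical_fov'])/2)
    p=cv2.undistortPoints(np.array([[[u,v]]],float),np.array([[fl,0,f['cx']],[0,fl,f['cy']],[0,0,1]]),np.array([f['k1'],0,0,0,0.]))[0,0]
    d=np.array([p[0],p[1],1.])
    if 'T_tool_cam' in f:
        T=np.array(f['T_tool_cam']); Rw=R.from_euler('xyz',f['s']['ee_rot'],degrees=True).as_matrix()
        return Rw@T[:3,3]+np.array(f['s']['ee_pos']), Rw@T[:3,:3]@d
    Rm=cv2.Rodrigues(np.array(f['rvec'],float))[0]
    return -Rm.T@np.array(f['tvec'],float).ravel(), Rm.T@d
def onz(f,u,v,z):
    o,d=ray(f,u,v); return o+d*(z-o[2])/d[2]
def blobs(f,lo,hi,amin=30):
    m=cv2.inRange(cv2.cvtColor(f['frame'],cv2.COLOR_RGB2HSV),lo,hi)
    n,l,st,c=cv2.connectedComponentsWithStats(m)
    return [(st[i].tolist(),c[i].round(1).tolist()) for i in range(1,n) if st[i][4]>=amin]
E
python3 - <<'E'
from h import *
a=shot('top');b=shot('side');c=shot('wrist')
save(a,'top.png');save(b,'side.png')
for f in(a,b,c):print(blobs(f,(95,90,40),(130,255,255)))
print(env.state())
cv2.imwrite('pics/all.png',np.hstack([cv2.resize(x['frame'][:,:,::-1],(400,300)) for x in(a,b)]))
E
```

```text
[([167, 65, 43, 49, 723], [189.2, 102.1]), ([243, 127, 15, 15, 183], [250.0, 133.8]), ([312, 186, 18, 17, 244], [320.5, 193.9]), ([381, 197, 14, 15, 109], [386.2, 204.6])]
[([290, 143, 17, 15, 194], [297.0, 149.5]), ([318, 168, 15, 8, 61], [324.8, 172.3]), ([189, 183, 16, 15, 162], [196.0, 188.6]), ([63, 211, 77, 36, 876], [105.8, 230.0])]
[]
{'time_s': 0.15, 'qpos': array([-6.89261641e+01,  1.83429332e+01,  8.96888422e+01,  1.19580578e-04,
        7.20457584e+01, -1.14625881e+00]), 'qvel': array([-0.00615751, -0.09306802, -0.19541816,  0.01703662,  0.02379824,
       -0.00314729]), 'effort': array([-1.02322745e-04, -4.12773585e+01, -2.32154953e+01,  7.27753364e-02,
        4.33480809e-02, -9.74056684e-05]), 'ee_pos': array([ 217.30702501, -531.94649466,  213.32659484]), 'ee_rot': array([-1.79922484e+02, -1.66472190e-03,  2.22200566e+01]), 'force': array([-0.24152883, -0.18931967, -0.29071108]), 'torque': array([ 0.02210069, -0.01801809, -0.04625025]), 'gripper_force': 0.0, 'gripper_width': 90.8561097886946}
```

View pics/top.png

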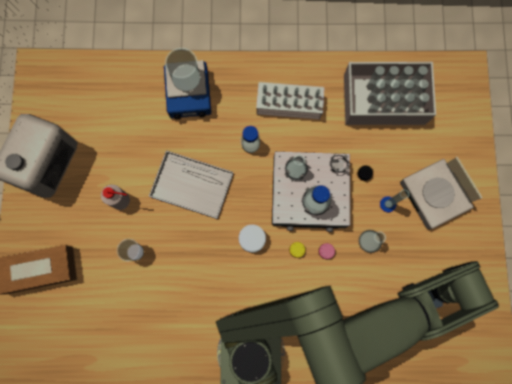

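View pics/side.png

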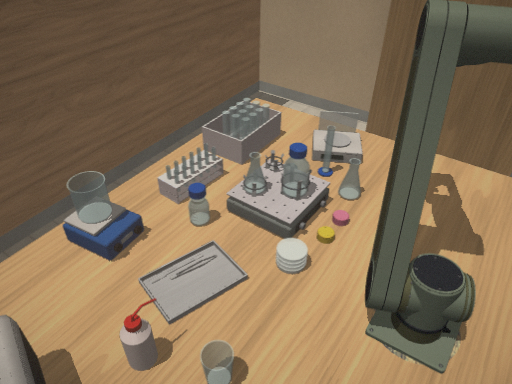

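Top view: the blue caps are (320,194), on the shaker bottle, and (250,134), on the small bottle on the bench. The blue at (386,204) is the cylinder's foot. The one at (320,194), side (297,149), sits on the clamped bottle on the perforated platform, so it is the one meant. The tray is at (193,185). Next I confirm the cap in a crop and measure.

```bash
python3 - <<'E'
from h import *
a=shot('top');b=shot('side')
save(a,'crop.png',(140,110,400,270),3)
# cap: triangulate
def tri(pa,pb):
    o1,d1=ray(a,*pa);o2,d2=ray(b,*pb);d1/=np.linalg.norm(d1);d2/=np.linalg.norm(d2)
    t=np.linalg.lstsq(np.stack([d1,-d2],1),o2-o1,rcond=None)[0];p,q=o1+t[0]*d1,o2+t[1]*d2
    return ((p+q)/2).round(1),np.linalg.norm(p-q).round(1)
print('cap',tri((320.5,193.9),(297,149.5)),onz(a,320.5,193.9,255),onz(b,297,149.5,250))
print('small',tri((250,133.8),(196,188.6)))
for n,p,z in[('flask',(297,168),200),('petri',(252,238),64)]:print(n,onz(a,*p,z).round())
# tray outline: bright low-sat
hsv=cv2.cvtColor(a['frame'],cv2.COLOR_RGB2HSV)
m=cv2.inRange(hsv,(0,0,90),(180,60,255));m[:145]=0;m[225:]=0;m[:,:145]=0;m[:,240:]=0
c=max(cv2.findContours(m,cv2.RETR_EXTERNAL,cv2.CHAIN_APPROX_NONE)[0],key=cv2.contourArea)
r=cv2.minAreaRect(c);bx=cv2.boxPoints(r);print(r,bx)
P=np.array([onz(a,*p,14) for p in bx]);print(P.round(1),P.mean(0).round(1),[np.linalg.norm(P[i]-P[i-1]).round(1) for i in range(4)])
E
```

```text
cap (array([ 507.5, -219.6,  248.4]), np.float64(0.3)) [ 506.11120257 -218.7128069   255.        ] [ 506.51921301 -217.2423052   250.        ]
small (array([742.7,   5.3, 131. ]), np.float64(2.1))
flask [ 603. -151.  200.]
petri [386.  -4.  64.]
((191.0918426513672, 184.21734619140625), (72.1121597290039, 48.621612548828125), 18.004159927368164) [[149.28716 196.19333]
 [164.31541 149.95251]
 [232.89653 172.24136]
 [217.86827 218.48218]]
[[541.3 369.1  14. ]
 [715.2 321.8  14. ]
 [631.9  67.7  14. ]
 [460.7 119.7  14. ]] [587.3 219.6  14. ] [np.float64(262.2), np.float64(180.2), np.float64(267.3), np.float64(178.9)]
```

View pics/crop.png

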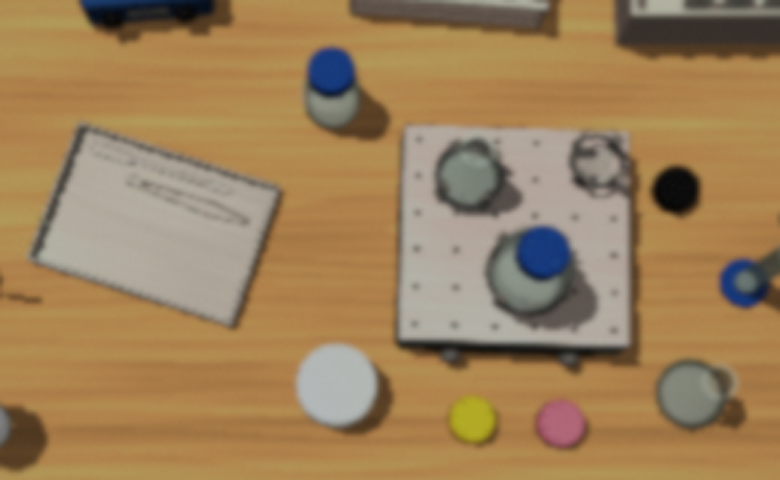

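The crop confirms the target: the blue ribbed cap on the bottle on the platform, near (543,252) in the crop. The bare half of the tray is its side nearer the robot. I lift, then go above the cap.

{"method": "send_rows", "body": {"motion": [{"tz": -0.1},{"tz": -0.1},{"tz": -0.1},{"tx": 0.097,"ty": -0.045},{"tx": 0.097,"ty": -0.045},{"tx": 0.097,"ty": -0.045},{"tx": 0.097,"ty": -0.045},{"tx": 0.097,"ty": -0.045},{"tx": 0.097,"ty": -0.045},{"tx": 0.097,"ty": -0.045},{"tx": 0.097,"ty": -0.045,"gripper": -1}], "grip_force": 20}}

```text
invalid input at $.motion[0]: expected keys tx, ty, tz, rx, ry, rz, gripper
```

{"method": "send_rows", "body": {"motion": [{"rz": 0.35},{"rz": 0.35},{"rz": 0.35},{"rz": 0.35},{"rz": 0.35},{"rz": 0.35},{"rz": 0.35},{"rz": 0.35},{}]}}

```text
invalid input at $.motion[0]: expected keys tx, ty, tz, rx, ry, rz, gripper
```

```bash
cat > m.py <<'E'
from h import *
import sys
c=shot('wrist');save(c,sys.argv[1]);zt=float(sys.argv[2])
s=c['s'];print(s['time_s'],s['ee_pos'],s['ee_rot'],s['qpos'],s['gripper_width'])
hsv=cv2.cvtColor(c['frame'],cv2.COLOR_RGB2HSV);m=cv2.inRange(hsv,(95,90,40),(130,255,255))
for k in cv2.findContours(m,cv2.RETR_EXTERNAL,cv2.CHAIN_APPROX_NONE)[0]:
    if cv2.contourArea(k)<150:continue
    (x,y),r=cv2.minEnclosingCircle(k);bb=cv2.boundingRect(k);print('blob',(x,y),r,bb)
    P=np.array([onz(c,*p[0],zt) for p in k]);print(cv2.minEnclosingCircle(P[:,:2].astype(np.float32)))
E
python3 m.py w1.png 264
```

```text
0.25 [ 217.38360776 -532.1189829   213.58520371] [-1.79958450e+02 -1.80082454e-03  2.22192294e+01] [-6.89257233e+01  1.83317547e+01  8.96672283e+01  1.01990821e-03
  7.20425944e+01 -1.14526817e+00] 91.41734055550297
```

View pics/w1.png

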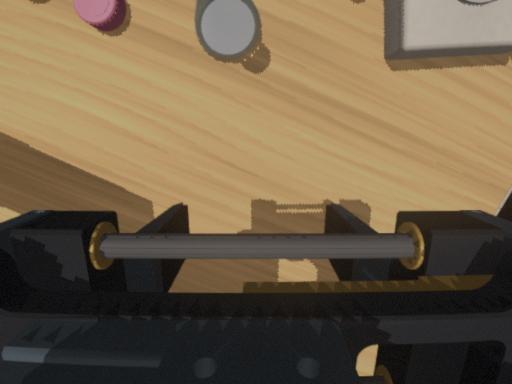

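The move was refused because every key is needed. The wrist view at the start shows a pink cap (100,10) and the flask (228,25), with image-up along tool +x. I'll stop short of the cap so it stays in view.

{"method": "send_rows", "body": {"motion": [{"tx": 0,"ty": 0,"tz": -0.1,"rx": 0,"ry": 0,"rz": 0,"gripper": -1},{"tx": 0,"ty": 0,"tz": -0.1,"rx": 0,"ry": 0,"rz": 0,"gripper": -1},{"tx": 0,"ty": 0,"tz": -0.1,"rx": 0,"ry": 0,"rz": 0,"gripper": -1},{"tx": 0.095,"ty": -0.06,"tz": 0,"rx": 0,"ry": 0,"rz": 0,"gripper": -1},{"tx": 0.095,"ty": -0.06,"tz": 0,"rx": 0,"ry": 0,"rz": 0,"gripper": -1},{"tx": 0.095,"ty": -0.06,"tz": 0,"rx": 0,"ry": 0,"rz": 0,"gripper": -1},{"tx": 0.095,"ty": -0.06,"tz": 0,"rx": 0,"ry": 0,"rz": 0,"gripper": -1},{"tx": 0.095,"ty": -0.06,"tz": 0,"rx": 0,"ry": 0,"rz": 0,"gripper": -1},{"tx": 0.095,"ty": -0.06,"tz": 0,"rx": 0,"ry": 0,"rz": 0,"gripper": -1},{"tx": 0,"ty": 0,"tz": 0,"rx": 0,"ry": 0,"rz": 0,"gripper": -1},{"tx": 0,"ty": 0,"tz": 0,"rx": 0,"ry": 0,"rz": 0,"gripper": -1}], "grip_force": 20}}

```text
time_s: 1.68
ee_pos: [413.0, -258.1, 363.9]
ee_rot: [180.0, 0.0, 22.3]
force: [-0.4, -0.4, 0.0]
gripper_width: 91.2
gripper_force: 0.0
```

```bash
python3 m.py w2.png 264
```

```text
1.675 [ 413.03857182 -258.0597896   363.93207443] [1.79975988e+02 3.64816223e-02 2.22524505e+01] [-3.33193987e+01  6.80316998e+00  8.36282490e+01 -4.36685387e-02
  8.95694006e+01  3.44284716e+01] 91.21204977318787
blob (386.631591796875, 157.7236785888672) 15.007155418395996 (373, 144, 28, 29)
((494.9205017089844, -366.4966735839844), 14.718949317932129)
blob (255.0, 89.83036041259766) 29.572534561157227 (227, 61, 58, 59)
((504.0359802246094, -219.3764190673828), 27.293424606323242)
```

View pics/w2.png

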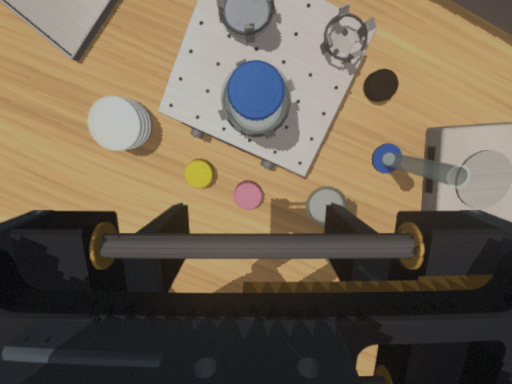

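The wrist view shows the cap at (255,90) and the cylinder's foot at (387,158). The cap is at about (505,-219). I go above it, turn to the far end of the wrist range, and go down.

{"method": "send_rows", "body": {"motion": [{"tx": 0.1,"ty": -0.001,"tz": 0,"rx": 0,"ry": 0,"rz": 0,"gripper": -1},{"tx": 0.1,"ty": -0.001,"tz": 0,"rx": 0,"ry": 0,"rz": 0,"gripper": -1},{"tx": 0,"ty": 0,"tz": 0,"rx": 0,"ry": 0,"rz": 0.317,"gripper": -1},{"tx": 0,"ty": 0,"tz": 0,"rx": 0,"ry": 0,"rz": 0.317,"gripper": -1},{"tx": 0,"ty": 0,"tz": 0,"rx": 0,"ry": 0,"rz": 0.317,"gripper": -1},{"tx": 0,"ty": 0,"tz": 0,"rx": 0,"ry": 0,"rz": 0.317,"gripper": -1},{"tx": 0,"ty": 0,"tz": 0,"rx": 0,"ry": 0,"rz": 0.317,"gripper": -1},{"tx": 0,"ty": 0,"tz": 0,"rx": 0,"ry": 0,"rz": 0.317,"gripper": -1},{"tx": 0,"ty": 0,"tz": 0,"rx": 0,"ry": 0,"rz": 0.317,"gripper": -1},{"tx": 0,"ty": 0,"tz": 0,"rx": 0,"ry": 0,"rz": 0.317,"gripper": -1},{"tx": 0,"ty": 0,"tz": 0,"rx": 0,"ry": 0,"rz": 0.317,"gripper": -1},{"tx": 0,"ty": 0,"tz": 0.05,"rx": 0,"ry": 0,"rz": 0,"gripper": -1}]}}

```text
time_s: 3.22
ee_pos: [505.6, -221.4, 340.4]
ee_rot: [-179.8, -0.2, -63.6]
force: [-0.2, -0.5, 0.2]
gripper_width: 91.2
gripper_force: 0.0
```

{"method": "send_rows", "body": {"motion": [{"tx": 0,"ty": 0,"tz": 0,"rx": 0,"ry": 0,"rz": 0,"gripper": -1},{"tx": 0,"ty": 0,"tz": 0,"rx": 0,"ry": 0,"rz": 0,"gripper": -1}]}}

```text
time_s: 3.48
ee_pos: [505.3, -220.2, 339.6]
ee_rot: [-180.0, -0.0, -63.5]
force: [-0.6, 0.3, 0.6]
gripper_width: 91.1
gripper_force: 0.0
```

```bash
python3 -c "
from h import *
s=env.state();print(s['ee_pos'],s['ee_rot'],s['qpos'])"
```

```text
[ 505.28945128 -220.17495375  339.61230155] [-1.79977581e+02 -4.50859961e-02 -6.34532342e+01] [-2.47337058e+01  1.31908021e+01  7.90122807e+01 -1.07185226e-02
  8.77477173e+01  1.28719936e+02]
```

{"method": "send_rows", "body": {"motion": [{"tx": -0.002,"ty": 0,"tz": 0.08,"rx": 0,"ry": 0,"rz": 0,"gripper": -1},{"tx": 0,"ty": 0,"tz": 0.08,"rx": 0,"ry": 0,"rz": 0,"gripper": -1},{"tx": 0,"ty": 0,"tz": 0.049,"rx": 0,"ry": 0,"rz": 0,"gripper": -1},{"tx": 0,"ty": 0,"tz": 0,"rx": 0,"ry": 0,"rz": 0,"gripper": -1},{"tx": 0,"ty": 0,"tz": 0,"rx": 0,"ry": 0,"rz": 0,"gripper": -1},{"tx": 0,"ty": 0,"tz": 0,"rx": 0,"ry": 0,"rz": 0,"gripper": 1},{"tx": 0,"ty": 0,"tz": 0,"rx": 0,"ry": 0,"rz": 0,"gripper": 1},{"tx": 0,"ty": 0,"tz": 0,"rx": 0,"ry": 0,"rz": 0,"gripper": 1},{"tx": 0,"ty": 0,"tz": 0,"rx": 0,"ry": 0,"rz": 0,"gripper": 1},{"tx": 0,"ty": 0,"tz": 0,"rx": 0,"ry": 0,"rz": 0,"gripper": 1},{"tx": 0,"ty": 0,"tz": 0,"rx": 0,"ry": 0,"rz": 0,"gripper": 1}], "grip_force": 20}}

```text
time_s: 4.85
ee_pos: [505.0, -218.3, 234.7]
ee_rot: [-180.0, -0.0, -63.4]
force: [-1.0, -0.5, 1.6]
gripper_width: 56.2
gripper_force: 20.0
```

{"method": "send_rows", "body": {"motion": [{"tx": 0,"ty": 0,"tz": -0.00035,"rx": 0,"ry": 0,"rz": -0.35,"gripper": 1},{"tx": 0,"ty": 0,"tz": -0.00035,"rx": 0,"ry": 0,"rz": -0.35,"gripper": 1},{"tx": 0,"ty": 0,"tz": -0.00035,"rx": 0,"ry": 0,"rz": -0.35,"gripper": 1},{"tx": 0,"ty": 0,"tz": -0.00035,"rx": 0,"ry": 0,"rz": -0.35,"gripper": 1},{"tx": 0,"ty": 0,"tz": -0.00035,"rx": 0,"ry": 0,"rz": -0.35,"gripper": 1},{"tx": 0,"ty": 0,"tz": -0.00035,"rx": 0,"ry": 0,"rz": -0.35,"gripper": 1},{"tx": 0,"ty": 0,"tz": -0.00035,"rx": 0,"ry": 0,"rz": -0.35,"gripper": 1},{"tx": 0,"ty": 0,"tz": -0.00035,"rx": 0,"ry": 0,"rz": -0.35,"gripper": 1},{"tx": 0,"ty": 0,"tz": -0.00035,"rx": 0,"ry": 0,"rz": -0.35,"gripper": 1},{"tx": 0,"ty": 0,"tz": -0.00035,"rx": 0,"ry": 0,"rz": -0.35,"gripper": 1},{"tx": 0,"ty": 0,"tz": -0.00035,"rx": 0,"ry": 0,"rz": -0.35,"gripper": 1},{"tx": 0,"ty": 0,"tz": -0.00035,"rx": 0,"ry": 0,"rz": -0.35,"gripper": 1}]}}

```text
time_s: 6.35
ee_pos: [504.8, -219.1, 236.3]
ee_rot: [180.0, 0.1, 63.0]
force: [0.5, -2.1, -0.5]
gripper_width: 56.0
gripper_force: 20.0
```

{"method": "send_rows", "body": {"motion": [{"tx": 0,"ty": 0,"tz": -0.00035,"rx": 0,"ry": 0,"rz": -0.35,"gripper": 1},{"tx": 0,"ty": 0,"tz": -0.00035,"rx": 0,"ry": 0,"rz": -0.35,"gripper": 1},{"tx": 0,"ty": 0,"tz": -0.00035,"rx": 0,"ry": 0,"rz": -0.35,"gripper": 1},{"tx": 0,"ty": 0,"tz": -0.00035,"rx": 0,"ry": 0,"rz": -0.35,"gripper": 1},{"tx": 0,"ty": 0,"tz": -0.00035,"rx": 0,"ry": 0,"rz": -0.35,"gripper": 1},{"tx": 0,"ty": 0,"tz": -0.00035,"rx": 0,"ry": 0,"rz": -0.35,"gripper": 1},{"tx": 0,"ty": 0,"tz": -0.00035,"rx": 0,"ry": 0,"rz": -0.35,"gripper": 1},{"tx": 0,"ty": 0,"tz": -0.00035,"rx": 0,"ry": 0,"rz": -0.35,"gripper": 1},{"tx": 0,"ty": 0,"tz": -0.00035,"rx": 0,"ry": 0,"rz": -0.35,"gripper": 1},{"tx": 0,"ty": 0,"tz": -0.00035,"rx": 0,"ry": 0,"rz": -0.35,"gripper": 1},{"tx": 0,"ty": 0,"tz": -0.00035,"rx": 0,"ry": 0,"rz": -0.35,"gripper": 1},{"tx": 0,"ty": 0,"tz": -0.00035,"rx": 0,"ry": 0,"rz": -0.35,"gripper": 1}]}}

```text
time_s: 7.85
ee_pos: [505.7, -219.0, 238.6]
ee_rot: [-179.9, 0.1, -171.0]
force: [1.3, -0.7, -0.4]
gripper_width: 55.9
gripper_force: 20.0
```

```bash
python3 -c "
from h import *
s=env.state();print(s['ee_pos'],s['ee_rot'],s['qpos'],s['torque'])"
```

```text
[ 505.66953121 -218.97223462  238.63919972] [-1.79901351e+02  7.75339502e-02 -1.71032338e+02] [-2.45861042e+01  1.52406570e+01  9.04427776e+01 -4.09021633e-02
  7.41974298e+01 -1.23542602e+02] [-0.09822649 -0.38858142  0.0067669 ]
```

{"method": "send_rows", "body": {"motion": [{"tx": 0,"ty": 0,"tz": 0,"rx": 0,"ry": 0,"rz": 0,"gripper": -1},{"tx": 0,"ty": 0,"tz": 0,"rx": 0,"ry": 0,"rz": 0,"gripper": -1},{"tx": 0,"ty": 0,"tz": 0,"rx": 0,"ry": 0,"rz": 0,"gripper": -1},{"tx": 0,"ty": 0,"tz": 0,"rx": 0,"ry": 0,"rz": 0.35,"gripper": -1},{"tx": 0,"ty": 0,"tz": 0,"rx": 0,"ry": 0,"rz": 0.35,"gripper": -1},{"tx": 0,"ty": 0,"tz": 0,"rx": 0,"ry": 0,"rz": 0.35,"gripper": -1},{"tx": 0,"ty": 0,"tz": 0,"rx": 0,"ry": 0,"rz": 0.35,"gripper": -1},{"tx": 0,"ty": 0,"tz": 0,"rx": 0,"ry": 0,"rz": 0.35,"gripper": -1},{"tx": 0,"ty": 0,"tz": 0,"rx": 0,"ry": 0,"rz": 0.35,"gripper": -1},{"tx": 0,"ty": 0,"tz": 0,"rx": 0,"ry": 0,"rz": 0.35,"gripper": -1},{"tx": 0,"ty": 0,"tz": 0,"rx": 0,"ry": 0,"rz": 0.35,"gripper": -1},{"tx": 0,"ty": 0,"tz": 0,"rx": 0,"ry": 0,"rz": 0.35,"gripper": -1}]}}

```text
time_s: 9.35
ee_pos: [504.9, -218.2, 238.6]
ee_rot: [-180.0, -0.0, 93.7]
force: [-0.8, -0.4, 0.4]
gripper_width: 91.1
gripper_force: 0.0
```

{"method": "send_rows", "body": {"motion": [{"tx": 0,"ty": 0,"tz": 0,"rx": 0,"ry": 0,"rz": 0.35,"gripper": -1},{"tx": 0,"ty": 0,"tz": 0,"rx": 0,"ry": 0,"rz": 0.35,"gripper": -1},{"tx": 0,"ty": 0,"tz": 0,"rx": 0,"ry": 0,"rz": 0.35,"gripper": -1},{"tx": 0,"ty": 0,"tz": 0,"rx": 0,"ry": 0,"rz": 0.35,"gripper": -1},{"tx": 0,"ty": 0,"tz": 0,"rx": 0,"ry": 0,"rz": 0.35,"gripper": -1},{"tx": 0,"ty": 0,"tz": 0,"rx": 0,"ry": 0,"rz": 0.35,"gripper": -1},{"tx": 0,"ty": 0,"tz": 0,"rx": 0,"ry": 0,"rz": 0.35,"gripper": -1},{"tx": 0,"ty": 0,"tz": 0,"rx": 0,"ry": 0,"rz": 0.35,"gripper": -1},{"tx": 0,"ty": 0,"tz": 0,"rx": 0,"ry": 0,"rz": 0.35,"gripper": -1},{"tx": 0,"ty": 0,"tz": 0,"rx": 0,"ry": 0,"rz": 0.35,"gripper": -1},{"tx": 0,"ty": 0,"tz": 0,"rx": 0,"ry": 0,"rz": 0.35,"gripper": -1},{"tx": 0,"ty": 0,"tz": 0,"rx": 0,"ry": 0,"rz": 0.35,"gripper": -1}]}}

```text
time_s: 10.85
ee_pos: [504.9, -218.2, 238.6]
ee_rot: [180.0, 0.0, -32.3]
force: [-0.4, 0.3, -0.4]
gripper_width: 90.9
gripper_force: 0.0
```

{"method": "send_rows", "body": {"motion": [{"tx": 0,"ty": 0,"tz": 0,"rx": 0,"ry": 0,"rz": 0.35,"gripper": -1},{"tx": 0,"ty": 0,"tz": 0,"rx": 0,"ry": 0,"rz": 0.35,"gripper": -1},{"tx": 0,"ty": 0,"tz": 0,"rx": 0,"ry": 0,"rz": 0.35,"gripper": -1},{"tx": 0,"ty": 0,"tz": 0,"rx": 0,"ry": 0,"rz": 0,"gripper": -1},{"tx": 0,"ty": 0,"tz": 0,"rx": 0,"ry": 0,"rz": 0,"gripper": -1},{"tx": 0,"ty": 0,"tz": 0,"rx": 0,"ry": 0,"rz": 0,"gripper": 1},{"tx": 0,"ty": 0,"tz": 0,"rx": 0,"ry": 0,"rz": 0,"gripper": 1},{"tx": 0,"ty": 0,"tz": 0,"rx": 0,"ry": 0,"rz": 0,"gripper": 1},{"tx": 0,"ty": 0,"tz": 0,"rx": 0,"ry": 0,"rz": 0,"gripper": 1},{"tx": 0,"ty": 0,"tz": 0,"rx": 0,"ry": 0,"rz": 0,"gripper": 1},{"tx": 0,"ty": 0,"tz": 0,"rx": 0,"ry": 0,"rz": 0,"gripper": 1}]}}

```text
time_s: 12.22
ee_pos: [504.9, -218.3, 238.7]
ee_rot: [180.0, -0.0, -63.4]
force: [-0.6, 0.1, 0.7]
gripper_width: 55.9
gripper_force: 20.0
```

```bash
python3 -c "
from h import *
s=env.state();print(s['ee_pos'],s['ee_rot'],s['qpos'],s['torque'],s['gripper_width'])"
```

```text
[ 504.93807966 -218.27481519  238.67464312] [ 1.79998660e+02 -7.19872855e-03 -6.33685420e+01] [-2.45723696e+01  1.52136027e+01  9.04752251e+01 -5.76948137e-03
  7.43064010e+01  1.28797733e+02] [ 0.08932261  0.00050287 -0.01078702] 55.94540113118716
```

Second stroke: 252 degrees more.

{"method": "send_rows", "body": {"motion": [{"tx": 0,"ty": 0,"tz": -0.00035,"rx": 0,"ry": 0,"rz": -0.35,"gripper": 1},{"tx": 0,"ty": 0,"tz": -0.00035,"rx": 0,"ry": 0,"rz": -0.35,"gripper": 1},{"tx": 0,"ty": 0,"tz": -0.00035,"rx": 0,"ry": 0,"rz": -0.35,"gripper": 1},{"tx": 0,"ty": 0,"tz": -0.00035,"rx": 0,"ry": 0,"rz": -0.35,"gripper": 1},{"tx": 0,"ty": 0,"tz": -0.00035,"rx": 0,"ry": 0,"rz": -0.35,"gripper": 1},{"tx": 0,"ty": 0,"tz": -0.00035,"rx": 0,"ry": 0,"rz": -0.35,"gripper": 1},{"tx": 0,"ty": 0,"tz": -0.00035,"rx": 0,"ry": 0,"rz": -0.35,"gripper": 1},{"tx": 0,"ty": 0,"tz": -0.00035,"rx": 0,"ry": 0,"rz": -0.35,"gripper": 1},{"tx": 0,"ty": 0,"tz": -0.00035,"rx": 0,"ry": 0,"rz": -0.35,"gripper": 1},{"tx": 0,"ty": 0,"tz": -0.00035,"rx": 0,"ry": 0,"rz": -0.35,"gripper": 1},{"tx": 0,"ty": 0,"tz": -0.00035,"rx": 0,"ry": 0,"rz": -0.35,"gripper": 1},{"tx": 0,"ty": 0,"tz": -0.00035,"rx": 0,"ry": 0,"rz": -0.35,"gripper": 1}]}}

```text
time_s: 13.72
ee_pos: [505.0, -218.8, 240.8]
ee_rot: [180.0, 0.1, 63.0]
force: [-0.5, -1.4, -0.6]
gripper_width: 55.8
gripper_force: 20.0
```

{"method": "send_rows", "body": {"motion": [{"tx": 0,"ty": 0,"tz": -0.00035,"rx": 0,"ry": 0,"rz": -0.35,"gripper": 1},{"tx": 0,"ty": 0,"tz": -0.00035,"rx": 0,"ry": 0,"rz": -0.35,"gripper": 1},{"tx": 0,"ty": 0,"tz": -0.00035,"rx": 0,"ry": 0,"rz": -0.35,"gripper": 1},{"tx": 0,"ty": 0,"tz": -0.00035,"rx": 0,"ry": 0,"rz": -0.35,"gripper": 1},{"tx": 0,"ty": 0,"tz": -0.00035,"rx": 0,"ry": 0,"rz": -0.35,"gripper": 1},{"tx": 0,"ty": 0,"tz": -0.00035,"rx": 0,"ry": 0,"rz": -0.35,"gripper": 1},{"tx": 0,"ty": 0,"tz": -0.00035,"rx": 0,"ry": 0,"rz": -0.35,"gripper": 1},{"tx": 0,"ty": 0,"tz": -0.00035,"rx": 0,"ry": 0,"rz": -0.35,"gripper": 1},{"tx": 0,"ty": 0,"tz": -0.00035,"rx": 0,"ry": 0,"rz": -0.35,"gripper": 1},{"tx": 0,"ty": 0,"tz": -0.00035,"rx": 0,"ry": 0,"rz": -0.35,"gripper": 1},{"tx": 0,"ty": 0,"tz": -0.00035,"rx": 0,"ry": 0,"rz": -0.35,"gripper": 1},{"tx": 0,"ty": 0,"tz": -0.00035,"rx": 0,"ry": 0,"rz": -0.35,"gripper": 1}]}}

```text
time_s: 15.22
ee_pos: [505.3, -218.8, 242.9]
ee_rot: [-179.9, 0.0, -171.0]
force: [0.5, -0.9, -0.3]
gripper_width: 56.2
gripper_force: 20.0
```

{"method": "send_rows", "body": {"motion": [{"tx": 0,"ty": 0,"tz": -0.005,"rx": 0,"ry": 0,"rz": 0,"gripper": 1},{"tx": 0,"ty": 0,"tz": 0,"rx": 0,"ry": 0,"rz": 0,"gripper": 1}]}}

```text
time_s: 15.48
ee_pos: [505.4, -218.5, 245.6]
ee_rot: [-180.0, 0.1, -171.5]
force: [1.7, -0.6, 0.1]
gripper_width: 55.7
gripper_force: 20.0
```

The cap turned freely with no axial load, so it should be off the thread. I lift it.

{"method": "send_rows", "body": {"motion": [{"tx": 0,"ty": 0,"tz": -0.02,"rx": 0,"ry": 0,"rz": 0,"gripper": 1},{"tx": 0,"ty": 0,"tz": -0.02,"rx": 0,"ry": 0,"rz": 0,"gripper": 1},{"tx": 0,"ty": 0,"tz": -0.03,"rx": 0,"ry": 0,"rz": 0,"gripper": 1},{"tx": 0,"ty": 0,"tz": -0.05,"rx": 0,"ry": 0,"rz": 0,"gripper": 1},{"tx": 0,"ty": 0,"tz": -0.05,"rx": 0,"ry": 0,"rz": 0,"gripper": 1},{"tx": 0,"ty": 0,"tz": 0,"rx": 0,"ry": 0,"rz": 0,"gripper": 1},{"tx": 0,"ty": 0,"tz": 0,"rx": 0,"ry": 0,"rz": 0,"gripper": 1}]}}

```text
time_s: 16.35
ee_pos: [504.4, -218.0, 329.8]
ee_rot: [180.0, -0.1, -171.4]
force: [0.6, -0.3, -0.7]
gripper_width: 55.6
gripper_force: 20.0
```

```bash
python3 - <<'E'
from h import *
b=shot('side');save(b,'s2.png',(180,60,400,225),3)
print(b['s']['qpos'],blobs(b,(95,90,40),(130,255,255)))
E
```

```text
[-2.45696309e+01  1.32044688e+01  8.03450158e+01 -1.74635394e-03
  8.65265662e+01 -1.23195791e+02] [([303, 118, 7, 11, 48], [305.9, 122.1]), ([318, 168, 15, 8, 64], [324.9, 172.2]), ([189, 183, 16, 15, 163], [196.0, 188.6]), ([63, 212, 77, 35, 875], [105.8, 229.9])]
```

View pics/s2.png

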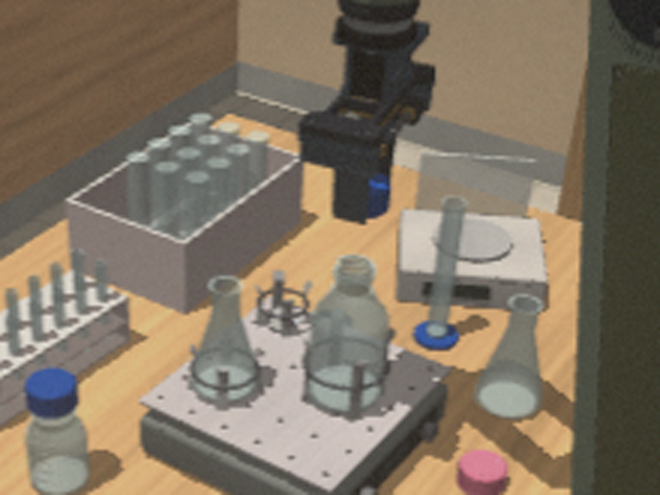

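The cap (378,195 in the crop) is in the fingers and the bottle mouth (355,262) is open. I carry it to above the bare half of the tray.

{"method": "send_rows", "body": {"motion": [{"tx": -0.0256,"ty": 0.097,"tz": 0,"rx": 0,"ry": 0,"rz": 0,"gripper": 1},{"tx": -0.0256,"ty": 0.097,"tz": 0,"rx": 0,"ry": 0,"rz": 0,"gripper": 1},{"tx": -0.0256,"ty": 0.097,"tz": 0,"rx": 0,"ry": 0,"rz": 0,"gripper": 1},{"tx": -0.0256,"ty": 0.097,"tz": 0,"rx": 0,"ry": 0,"rz": 0,"gripper": 1},{"tx": -0.0256,"ty": 0.097,"tz": 0,"rx": 0,"ry": 0,"rz": 0,"gripper": 1},{"tx": -0.0256,"ty": 0.097,"tz": 0,"rx": 0,"ry": 0,"rz": 0,"gripper": 1},{"tx": -0.0256,"ty": 0.097,"tz": 0,"rx": 0,"ry": 0,"rz": 0,"gripper": 1},{"tx": -0.0256,"ty": 0.097,"tz": 0,"rx": 0,"ry": 0,"rz": 0,"gripper": 1},{"tx": -0.0256,"ty": 0.097,"tz": 0,"rx": 0,"ry": 0,"rz": 0,"gripper": 1},{"tx": 0,"ty": 0,"tz": 0,"rx": 0,"ry": 0,"rz": 0.283,"gripper": 1},{"tx": 0,"ty": 0,"tz": 0,"rx": 0,"ry": 0,"rz": 0.283,"gripper": 1},{"tx": 0,"ty": 0,"tz": 0,"rx": 0,"ry": 0,"rz": 0.283,"gripper": 1}]}}

```text
time_s: 17.9
ee_pos: [552.8, 230.7, 328.8]
ee_rot: [-179.9, -0.1, 162.9]
force: [0.0, -0.2, -0.7]
gripper_width: 55.4
gripper_force: 20.0
```

{"method": "send_rows", "body": {"motion": [{"tx": 0,"ty": 0,"tz": 0.1,"rx": 0,"ry": 0,"rz": 0,"gripper": 1},{"tx": 0,"ty": 0,"tz": 0.1,"rx": 0,"ry": 0,"rz": 0,"gripper": 1},{"tx": 0,"ty": 0,"tz": 0.1,"rx": 0,"ry": 0,"rz": 0,"gripper": 1},{"tx": 0,"ty": 0,"tz": 0.1,"rx": 0,"ry": 0,"rz": 0,"gripper": 1},{"tx": 0,"ty": 0,"tz": 0.04,"rx": 0,"ry": 0,"rz": 0,"gripper": 1},{"tx": 0,"ty": 0,"tz": 0,"rx": 0,"ry": 0,"rz": 0,"gripper": 1},{"tx": 0,"ty": 0,"tz": 0,"rx": 0,"ry": 0,"rz": 0,"gripper": 1}]}}

```text
time_s: 18.77
ee_pos: [553.9, 230.7, 111.0]
ee_rot: [180.0, 0.1, 163.2]
force: [-0.1, 0.6, 0.2]
gripper_width: 55.7
gripper_force: 20.0
```

```bash
python3 - <<'E'
from h import *
b=shot('side');save(b,'s3.png',(60,130,330,330),2.9)
print(b['s']['ee_pos'],b['s']['ee_rot'],b['s']['qpos'])
E
```

```text
[553.85484797 230.73584456 111.02736379] [1.79964707e+02 5.43857984e-02 1.63155700e+02] [ 2.15217619e+01  2.50516222e+01  9.48521638e+01 -7.02317901e-03
  6.00316663e+01 -5.16304503e+01]
```

View pics/s3.png

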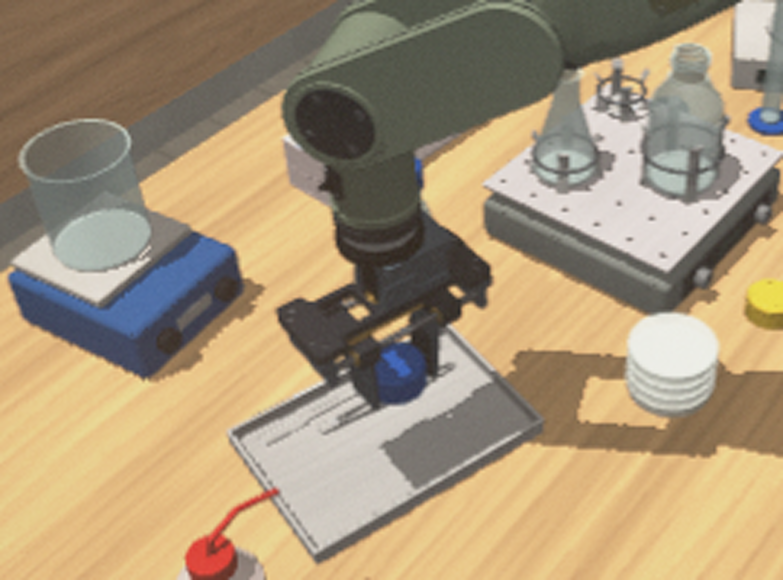

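The side view shows the cap held level above the tray at crop (400,370), with the tools beyond it. I check the tray corners by rays from this view before lowering.

```bash
python3 - <<'E'
from h import *
b=shot('side')
P=[onz(b,60+u/2.9,130+v/2.9,18)[:2] for u,v in((232,435),(318,558),(542,425))]
print(np.round(P,1),((P[0]+P[2])/2).round(1))
y=P[1]-P[2];print(np.degrees(np.arctan2(*y[::-1]))-90,np.linalg.norm(y))
E
```

```text
[[699.5 319. ]
 [531.9 375.5]
 [454.2 134.1]] [576.9 226.5]
-17.82479727178172 253.6011014306812
```

Both views agree on the tray (yaw about -17, centre about (582,223)). I lower with a 4 mm shift away from the tools.

{"method": "send_rows", "body": {"motion": [{"tx": 0.008,"ty": 0,"tz": 0.08,"rx": 0,"ry": 0,"rz": 0,"gripper": 1},{"tx": 0,"ty": 0,"tz": 0.08,"rx": 0,"ry": 0,"rz": 0,"gripper": 1},{"tx": 0,"ty": 0,"tz": 0.03,"rx": 0,"ry": 0,"rz": 0,"gripper": 1},{"tx": 0,"ty": 0,"tz": 0.016,"rx": 0,"ry": 0,"rz": 0,"gripper": 1},{"tx": 0,"ty": 0,"tz": 0,"rx": 0,"ry": 0,"rz": 0,"gripper": 1},{"tx": 0,"ty": 0,"tz": 0,"rx": 0,"ry": 0,"rz": 0,"gripper": 1}]}}

```text
time_s: 19.62
ee_pos: [550.5, 232.1, 8.6]
ee_rot: [179.9, 0.1, 163.2]
force: [-0.1, -0.3, 0.1]
gripper_width: 55.8
gripper_force: 20.0
```

{"method": "send_rows", "body": {"motion": [{"tx": 0,"ty": 0,"tz": 0.004,"rx": 0,"ry": 0,"rz": 0,"gripper": 1},{"tx": 0,"ty": 0,"tz": 0.003,"rx": 0,"ry": 0,"rz": 0,"gripper": 1},{"tx": 0,"ty": 0,"tz": 0.002,"rx": 0,"ry": 0,"rz": 0,"gripper": 1},{"tx": 0,"ty": 0,"tz": 0,"rx": 0,"ry": 0,"rz": 0,"gripper": 1},{"tx": 0,"ty": 0,"tz": 0,"rx": 0,"ry": 0,"rz": 0,"gripper": 1}]}}

```text
time_s: 20.25
ee_pos: [549.5, 231.7, 3.3]
ee_rot: [180.0, 0.0, 163.2]
force: [-1.8, -0.8, 5.4]
gripper_width: 55.4
gripper_force: 22.9
```

Light floor contact. I release and retreat straight up.

{"method": "send_rows", "body": {"motion": [{"tx": 0,"ty": 0,"tz": -0.001,"rx": 0,"ry": 0,"rz": 0,"gripper": 0.2},{"tx": 0,"ty": 0,"tz": 0,"rx": 0,"ry": 0,"rz": 0,"gripper": -0.5},{"tx": 0,"ty": 0,"tz": 0,"rx": 0,"ry": 0,"rz": 0,"gripper": -0.8},{"tx": 0,"ty": 0,"tz": 0,"rx": 0,"ry": 0,"rz": 0,"gripper": -0.8},{"tx": 0,"ty": 0,"tz": 0,"rx": 0,"ry": 0,"rz": 0,"gripper": -0.8},{"tx": 0,"ty": 0,"tz": -0.03,"rx": 0,"ry": 0,"rz": 0,"gripper": -0.8},{"tx": 0,"ty": 0,"tz": -0.1,"rx": 0,"ry": 0,"rz": 0,"gripper": -0.8},{"tx": 0,"ty": 0,"tz": -0.1,"rx": 0,"ry": 0,"rz": 0,"gripper": -0.8},{"tx": 0,"ty": 0,"tz": -0.1,"rx": 0,"ry": 0,"rz": 0,"gripper": -0.8},{"tx": 0,"ty": 0,"tz": 0,"rx": 0,"ry": 0,"rz": 0,"gripper": -0.8},{"tx": 0,"ty": 0,"tz": 0,"rx": 0,"ry": 0,"rz": 0,"gripper": -0.8}]}}

```text
time_s: 21.62
ee_pos: [548.8, 231.3, 168.2]
ee_rot: [-180.0, -0.0, 163.2]
force: [-0.5, 0.2, -0.2]
gripper_width: 82.1
gripper_force: 0.0
```

```bash
python3 - <<'E'
from h import *
b=shot('side');save(b,'s4.png',(60,130,330,330),2.9)
print(b['s']['ee_pos'],b['s']['gripper_width'],b['s']['time_s'])
for st,c in blobs(b,(95,90,40),(130,255,255)): print(st,c,onz(b,*c,17).round(1))
E
```

```text
[548.82480873 231.33449264 168.18170669] 82.07601379908192 21.625
[318, 168, 15, 8, 65] [324.8, 172.2] [ 504.2 -467.4   17. ]
[63, 212, 77, 35, 862] [106.6, 229.7] [943.8 231.9  17. ]
[191, 276, 18, 19, 260] [199.1, 284.1] [551.  233.5  17. ]
```

View pics/s4.png

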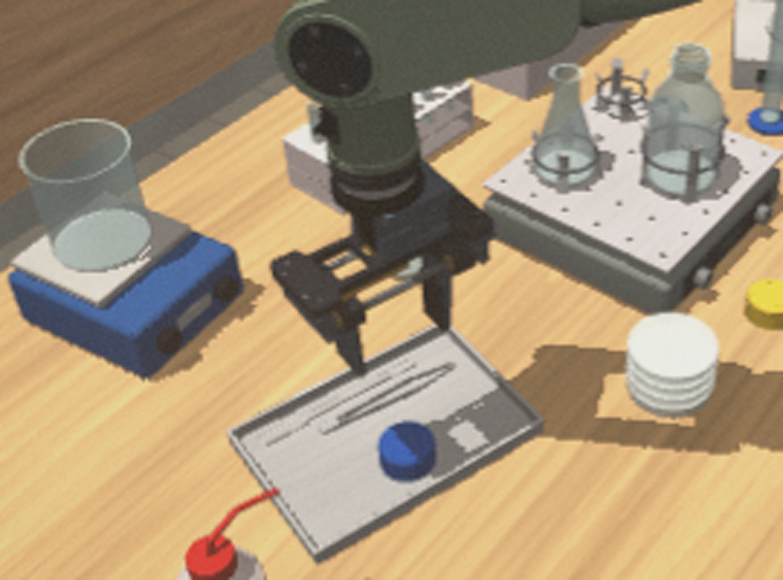

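The cap stands flat on the bare floor of the tray at crop (408,450), the tools have not moved, and the arm is clear. I hand the job in.

```bash
python3 -c "
from workcell import env
print(env.job_done())"
```

```text
the job is handed in; nothing more can be done
None
```

The blue cap is unscrewed and stands open side down on the bare floor of the tray; the job was handed in at about 22 s, but the hand-in call reported no verdict.

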